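# Clamp a jar with the sunken knob

### The job

Stand the yellow-lidded red jar that is on the bench top (not those on the conveyor) upright in the open nest of the jar clamp and let go of it; then wind the small black knob at the bottom of its well clockwise until the sprung orange pad has pushed the jar home against the V backstop and grips it with about 12 N: firmly seated, never crushed (25 N is too much). Do not bear hard on the blue housing or its well, leave the other loose things where they are, and let go of everything at the end.

Things in the scene. Friction and masses are not known exactly. Their poses are not given: they have to be found in the camera images.
- jar: the jar to clamp: red, round, 95 mm tall, 200 to 400 g, yellow lid. Body 60 mm across from 0 to 66 mm up, a narrower neck, lid 62 mm across from 76 to 95 mm up (take it by the lid). Loose, stands on the table between the robot and the clamp. Origin: centre of its underside; z up along its axis
- clamp: the jar clamp, fixed: aluminium base plate 120 x 300 mm, 8 mm thick. Origin on the table under the plate; its +y runs along the clamp from the blue housing (at y = -100 mm) past the orange pad to the nest (y = 45 mm) and the V backstop
- nest (a point): centre of the nest, on top of the base plate (8 mm above the table), marked by a grey disc 66 mm across: the jar's underside is to stand here. Axes as the clamp's. A centred jar has 5.5 to 9.5 mm of room to the orange pad (on -y) and 4 to 13 mm to the V backstop (on +y); both are 50 mm high, so the lid stays above them
- housing: blue housing 112 x 112 mm, flat top 66 mm above the table, with a round open well 70 mm across, 28 mm deep (white floor 38 mm above the table) at its centre. The gripper must enter partly closed (fingers under 65 mm corner to corner). Origin: centre of its underside, 8 mm above the table. Bearing on it with over 15 N is too hard
- knob_grip (a point): on the vertical axis of the black knob in the middle of the well, at its top face, 62.5 mm above the table (3.5 mm below the housing's top). The knob is an upright bar 42 mm long (point's x), 16 mm thick (point's y: pinch it so), 21 mm tall, on a round skirt 46 mm across, 3 mm thick, on the well floor; a yellow line on top points to -x
- knob (a joint): angle of the knob, rad, growing clockwise seen from above; 0 to 4.2, starts at 0 to 0.5; stays where it is left. 1 rad moves the jaw 8 mm towards the jar. Its drag is a steady 0.18 N m against the motion (held at rest it may act either way); the jaw's load adds a counter-clockwise pull of 0.008 N m per newton on the jar (0.10 N m at 12 N)
- jaw: the moving jaw: a steel carrier that the knob drives along the clamp's +y, with an orange pad 56 mm wide, 38 mm tall sprung on it. The spring yields 1 mm per 4 N: once the jar is seated the force grows 32 N per rad of knob; 12 N is 0.37 rad past first firm contact. Sliding the jar takes 1 to 3 N. Origin on the table plane below the carrier, 27.5 mm behind the pad's face
- backstop: steel foot of the backstop, fixed on the base plate at y = 115 mm of the clamp; it carries a dark steel V block, open towards the pad, into which the jar is pushed. How far the last job left the V block standing out of this foot differs by up to 9 mm and is not measured: find it by feel. It does not give. Origin: centre of the foot's underside
- jar_white_a: bystander: same red jar with a white lid. Origin: centre of underside
- jar_white_b: bystander: same red jar with a white lid. Origin: centre of underside
- spare_lid: bystander: loose yellow lid, a disc 62 mm across, 19 mm tall, lying on the table. Origin: centre of underside
- wrench: bystander: open wrench lying on the table
- beaker: bystander: steel beaker 70 mm across, 80 mm tall
- weight: bystander: brass check weight 44 mm across, 56 mm tall
Things that resemble listed ones, but are neither listed nor needed, are in the scene too. Leave any pink, purple or turquoise look-alike of the jar alone.

How it is judged:
On the way:
1. the jar stands upright in the nest, released, before it is clamped (horizontal distance between jar and nest below 0.015 m and z of jar in the frame of nest below 0.004 m and angle between jar's own z axis and vertical below 0.1 rad and contact force between the fingers and jar below 0.2 N and contact force between jaw and jar below 5 N), for 0.2 s.
At the end, for the whole second after the job is handed in: the jar stands upright (within 0.08 rad) on the nest's plate, within 20 mm of the nest's centre, touching the V backstop (over 4 N), held by the pad with 6 to 18 N, at rest, and the knob is still (contact force between jaw and jar between 6 and 18 N and contact force between backstop and jar above 4 N and horizontal distance between jar and nest below 0.02 m and z of jar in the frame of nest between -0.003 and 0.004 m and angle between jar's own z axis and vertical below 0.08 rad and linear speed of jar below 0.01 m/s and velocity of joint knob between -0.05 and 0.05 rad/s).
It fails at once if the pad must never press the jar with more than 24 N (contact force between jaw and jar above 24 N).
It fails at once if the fingers must not bear on the blue housing or its well with more than 15 N (contact force between the fingers and housing above 15 N).
It fails at once if the bystanders must not be shifted by more than 30 mm (distance of any of jar_white_a, jar_white_b, spare_lid, wrench, beaker, weight from where it was at the start of the episode above 0.03 m).
It also fails if it takes over 72 s, if anything falls off the work surface, if the arm or the gripper's body presses on something with over 40 N, if the wrist force passes 120 N, or if a joint passes its speed limit or range.

### The arm

A 7-joint arm with a two-finger parallel gripper is mounted at the origin on the work surface. World frame = base frame: x ahead of the robot, y to its left, z up, the work surface at z = 0. Lengths are in m, angles in rad, forces in N, time in s.
With the tool pointing down it reaches from about 0.35 to 0.9 m from the base axis. Payload 8.1 kg.
Tool frame: the origin (TCP) lies on the front face of the gripper's body, between the roots of the fingers; the fingertips stand 66 mm ahead of it and the grasp point (between the pads) lies 47 mm ahead of it (arm.finger_overhang is the distance from the TCP to the fingertips, in m); z points along the fingers, y is the line along which they close (so a half turn about z gives the same grasp; the last joint's range is limited). The gripper opens to 92 mm and grips with 3 to 60 N. Pads are 19 mm wide; open, the fingers measure 130 mm over their backs; the gripper's body (75 mm by 190 mm) begins 47 mm behind the grasp point.
Start: joints at [-1.318, 0.434, 0.025, 1.573, -0.012, 1.134, -0.075], TCP at [0.218, 0.586, 0.292] pointing down, gripper open.
Joint ranges: [-2.62, 2.62], [-0.44, 2.09], [-1.27, 1.32], [0.08, 2.57], [-1.32, 4.46], [0.12, 2], [-2.74, 2.74]. Speed limits (rad/s): [2.22, 2.22, 3.01, 3.01, 3.14, 3.14, 3.14].

### API

Orientations are given as a rotation vector (axis times angle).
In Python, from cell import readout, cams, workorder, spotter, arm gives the robot as it stands.
- The arm moves only by the shell command python3 -m creep [FORCE], which reads ROWS from standard input. ROWS is a JSON object with one list for each field, all of the same length, 1 to 10, a row being the entries at one place: x, y, z (the shift in shares of the most that a row can go, 1 being 50 mm), twist (a turn about the tool's z in parts of the range, where 1.0 means 45 degrees), aperture (the opening from 0.0 (shut) to 1.0 (fully open)); each row shifts and turns the commanded pose from where the row before left it, along the tool's axes as they then stand; what a row does not reach is not made up. A row lasts 1/10 s, in which the tool goes at most 0.05 m and 0.15 rad, less where a joint would pass 70% of its speed; a pose out of reach is approached as far as the arm can. The fingers move at their own pace and stop on an object; FORCE is the grip in N (left out, the last holds). Time passes only in rows, so rows that do not move let the fingers close. It prints the time, the measured TCP pose, the force, the opening and the grip force at its end. A shift or turn number past 1, either way, is cut back to 1. Input that does not fit is refused with a message, and nothing moves.
- readout.observe(): the state, without advancing time (a new reading comes with each control period).
- cams.get_image(name): name is "side" or "top"; returns a dict with "image" (384x512x3 uint8, blue, green, red), "fx", "fy", "cx", "cy" (pixels), "distortion" ([k1, k2, p1, p2, k3] as OpenCV has them; the pictures are not rectified), "cam_to_world" (4x4, takes a point from camera to world coordinates). Camera axes: x right, y down, z forward; pixel columns grow to the right and rows downward; lengths in m; the calibration is good to about 2 mm. A picture is of the moment at which its call begins. There is no depth.
- workorder.sign_off(): hands the job in; it is judged then, once.
Trained networks look in a picture, given as the dict that the camera call returned (one of the last four; its "shot" number tells which), for a name from the list of things; names that differ only in an ending like _2 or _b are one class to them, and where a whole thing is asked for, a point or a joint stands for the part that bears it (a point fixed in the world has none). Each returns a list of dicts, best first, with "score" (0 to 1); they miss things now and then, are a little off and sometimes report something else, mostly with a low value. They report only what shows in the picture. A call takes as long as a camera call. They do not tell look-alikes from the thing itself.
- spotter.boxes_of(picture, name): "centre" ([x, y, z] in m, in the coordinates of the camera as it stood for that picture, good to about 4 mm: the middle of the surface that is visible of it).
The state is a dict: "clock": time; "joints": joint angles; "dq": joint speeds; "joint_efforts": joint torques, N m; "position": TCP position; "ee_rot": TCP orientation; "force": force on the tool from outside, world axes, zero at the start; "ft_torque": the same for the moment, N m; "width": opening from 0.0 (shut) to 1.0 (fully open); "gripper_force": force on a finger pad.
Only numpy, scipy, OpenCV 4.12 (cv2) and the standard library are available. Lean on these libraries where they do the work, as an engineer would, in place of code of your own. Each camera call takes 0.05 s, during which the arm holds its last target. There are 200 camera calls.

## Working session

There is one attempt and no reset: what is moved stays moved. The work goes in short steps, Python scripts to look and compute and a shell command to move; the robot and the scene stay as the last step left them, time stands still between calls to the robot, and variables do not carry over. Pictures are saved under pics/ and viewed, at most 10 in all, crops included, and the job is handed in when it is done.

```bash
mkdir -p pics; ls; cat > h.py <<'E'
import numpy as np, cv2
from scipy.spatial.transform import Rotation as R
from cell import readout, cams, workorder, spotter, arm
def w(p,c): 
    T=np.array(p["cam_to_world"]); return T[:3,:3]@np.array(c)+T[:3,3]
def K(p): return np.array([[p["fx"],0,p["cx"]],[0,p["fy"],p["cy"]],[0,0,1.]])
def pix(p,X):
    T=np.linalg.inv(np.array(p["cam_to_world"])); rv=R.from_matrix(T[:3,:3]).as_rotvec()
    return cv2.projectPoints(np.array(X,float).reshape(-1,1,3),rv,T[:3,3],K(p),np.array(p["distortion"]))[0].reshape(-1,2)
def ray(p,uv,z):
    n=cv2.undistortPoints(np.array(uv,float).reshape(-1,1,2),K(p),np.array(p["distortion"])).reshape(-1,2)
    T=np.array(p["cam_to_world"]); d=np.c_[n,np.ones(len(n))]@T[:3,:3].T; o=T[:3,3]
    return o+d*((z-o[2])/d[:,2])[:,None]
E
python3 - <<'E'
from h import *
for n in ("top","side"):
    p=cams.get_image(n); cv2.imwrite(f"pics/{n}0.png",p["image"])
    print(n,np.round(p["cam_to_world"],3).tolist(),p["fx"])
    for t in ("jar","clamp","housing","knob_grip","jaw","backstop","jar_white_a","spare_lid","wrench","beaker","weight"):
        for b in spotter.boxes_of(p,t):
            if b["score"]>.2: c=w(p,b["centre"]); print(t,round(b["score"],2),c.round(3),pix(p,c).round(0))
print(readout.observe())
E
```

```text
pics
top [[0.018, -0.99, 0.139, 0.405], [-1.0, -0.017, 0.008, -0.022], [-0.005, -0.139, -0.99, 1.078], [0.0, 0.0, 0.0, 1.0]] 400.29201856182016
jar 0.94 [0.366 0.035 0.094] [[233. 267.]]
jar 0.77 [ 0.573 -0.222  0.094] [[338. 184.]]
jar 0.76 [ 0.368 -0.071  0.095] [[276. 267.]]
jar 0.62 [ 0.473 -0.009  0.094] [[251. 223.]]
jar 0.37 [0.676 0.362 0.047] [[114. 145.]]
jar 0.21 [ 0.448 -0.198  0.098] [[329. 234.]]
clamp 0.86 [ 0.617 -0.001  0.034] [[250. 170.]]
knob_grip 0.46 [ 0.602 -0.086  0.044] [[282. 175.]]
jaw 0.53 [ 0.615 -0.003  0.046] [[250. 170.]]
backstop 0.75 [0.639 0.109 0.044] [[208. 161.]]
backstop 0.69 [ 0.612 -0.004  0.045] [[251. 171.]]
jar_white_a 0.88 [0.449 0.164 0.1  ] [[180. 231.]]
jar_white_a 0.71 [ 0.627 -0.366  0.005] [[384. 171.]]
jar_white_a 0.65 [ 0.447 -0.198  0.098] [[329. 235.]]
jar_white_a 0.43 [ 0.461 -0.335  0.03 ] [[377. 231.]]
spare_lid 0.57 [0.531 0.345 0.018] [[120. 201.]]
wrench 0.94 [ 0.625 -0.368  0.008] [[385. 171.]]
beaker 0.66 [0.676 0.36  0.052] [[114. 145.]]
weight 0.79 [ 0.462 -0.336  0.036] [[378. 231.]]
side [[0.854, -0.263, 0.449, 0.009]
[... 1123 characters left out ...]
 298.]]
{'clock': 1.2, 'joints': array([-1.31760335,  0.43447821,  0.02497241,  1.57320084, -0.01162239,
        1.13400694, -0.07511884]), 'dq': array([ 0.00021156,  0.00060107,  0.00028874, -0.00051065, -0.00100961,
        0.00119377, -0.00135753]), 'joint_efforts': array([ 6.88895743e-04, -6.67687154e+01,  9.83894393e-01, -3.14807904e+01,
       -6.06987532e-02,  3.30273598e-02,  3.54321082e-05]), 'position': array([0.21771546, 0.58586087, 0.29225473]), 'ee_rot': array([-5.56068783e-01, -3.09197299e+00, -8.37824902e-05]), 'force': array([ 0.93444297,  0.19013672, -0.50707705]), 'ft_torque': array([-0.02194082,  0.01020074,  0.01987798]), 'gripper_force': 0.0, 'width': 0.9970626829284331}
```

```bash
python3 -c "
import cv2
a=cv2.imread('pics/top0.png')[120:300,90:410]; cv2.imwrite('pics/top0c.png',cv2.resize(a,None,fx=2.5,fy=2.5,interpolation=cv2.INTER_CUBIC))"
```

```text
(no output)
```

View pics/top0c.png

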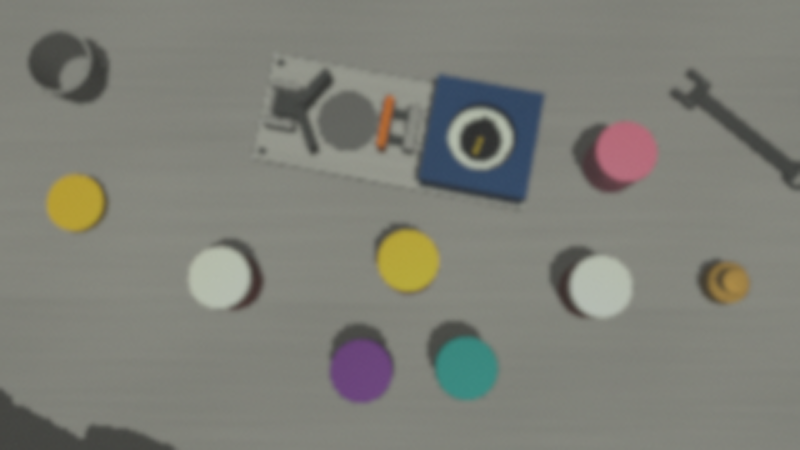

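View pics/side0.png

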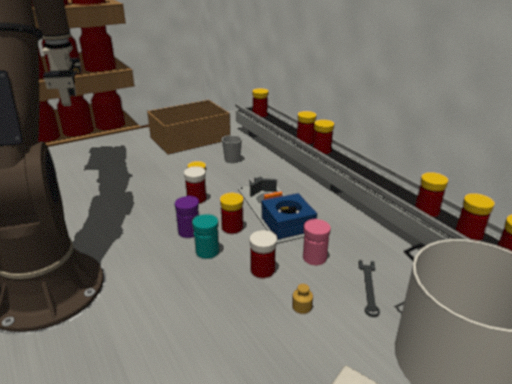

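```bash
python3 - <<'E'
from h import *
p=cams.get_image("top"); im=p["image"]; hsv=cv2.cvtColor(im,cv2.COLOR_BGR2HSV)
cv2.imwrite("pics/c1.png",cv2.resize(im[145:240,190:320],None,fx=6,fy=6,interpolation=cv2.INTER_CUBIC))
s=cams.get_image("side"); si=s["image"]
cv2.imwrite("pics/c2.png",cv2.resize(si[170:250,210:330],None,fx=6,fy=6,interpolation=cv2.INTER_CUBIC))
def seg(im,roi,lo,hi):
    x0,x1,y0,y1=roi; m=cv2.inRange(cv2.cvtColor(im,cv2.COLOR_BGR2HSV),lo,hi); z=np.zeros_like(m); z[y0:y1,x0:x1]=m[y0:y1,x0:x1]
    c=max(cv2.findContours(z,cv2.RETR_EXTERNAL,cv2.CHAIN_APPROX_NONE)[0],key=cv2.contourArea); return z,c
z,c=seg(im,(235,270,205,245),(18,90,80),(38,255,255))
e=cv2.fitEllipse(c); print("lid top",e, ray(p,[e[0]],.095).round(4))
z,c=seg(im,(250,315,145,205),(100,60,20),(130,255,255))
r=cv2.minAreaRect(c); b=cv2.boxPoints(r); print("blue",r,ray(p,b,.066).round(4).tolist())
cv2.imwrite("pics/x.png",z)
z,c=seg(si,(215,250,190,235),(15,90,60),(38,255,255)); e=cv2.fitEllipse(c); print("side lid",e)
E
```

```text
lid top ((252.6538543701172, 223.66490173339844), (24.19780921936035, 25.460220336914062), 152.10009765625) [[ 0.471  -0.0116  0.095 ]]
blue ((282.08538818359375, 174.80198669433594), (43.12934112548828, 43.36323165893555), 10.784297943115234) [[0.5538, -0.0205, 0.066], [0.6659, -0.0397, 0.066], [0.6462, -0.1495, 0.066], [0.5349, -0.1287, 0.066]]
side lid ((231.24732971191406, 201.0266876220703), (18.714635848999023, 24.049301147460938), 85.53070831298828)
```

View pics/c1.png

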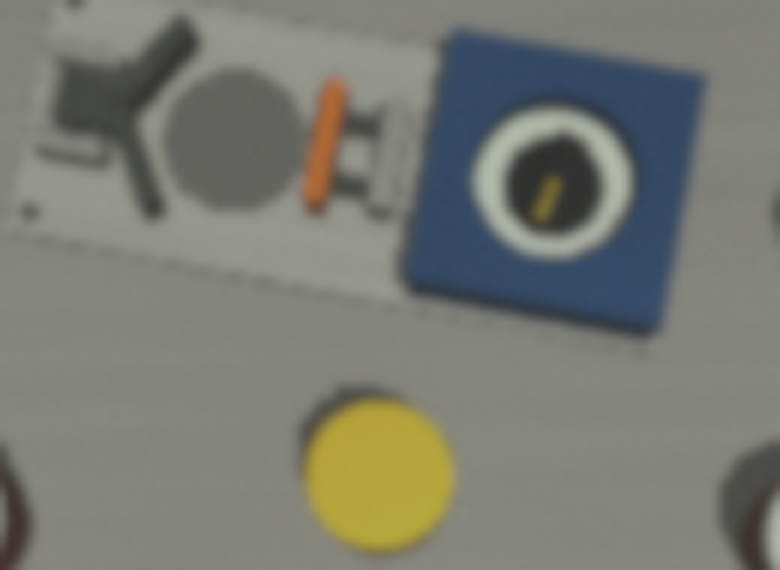

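View pics/c2.png

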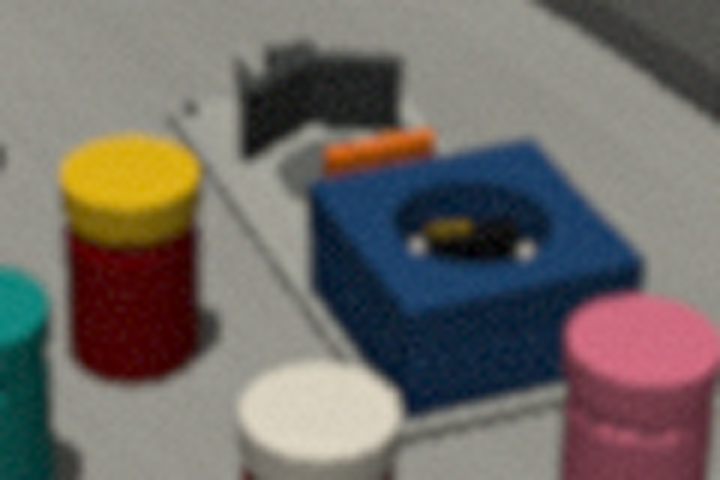

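```bash
cat > fit.py <<'E'
from h import *
from scipy.optimize import least_squares
p=cams.get_image("top"); s=cams.get_image("side")
t=lambda a,u,v: (np.array(a)+.5)/6-.5+[u,v]
top=t([(457,28),(708,75),(659,318),(408,274),(236,140)],190,145)
sid=t([(530,140),(640,262),(405,310),(313,187)],210,170)
# model: far edge +x: image left = +y
M=np.array([(.056,-.044,.066),(.056,-.156,.066),(-.056,-.156,.066),(-.056,-.044,.066),(0,.045,.008)])
def W(q):
    c,sn=np.cos(q[2]),np.sin(q[2]); return np.c_[q[0]+c*M[:,0]-sn*M[:,1],q[1]+sn*M[:,0]+c*M[:,1],M[:,2]]
for nm,f in (("top",lambda q:pix(p,W(q))-top),("side",lambda q:pix(s,W(q)[:4])-sid)):
    r=least_squares(lambda q:f(q).ravel(),[.617,0,-.15]); print(nm,r.x.round(4),f(r.x).round(1).tolist())
    w_=W(r.x); c,sn=np.cos(r.x[2]),np.sin(r.x[2])
    print("nest",w_[4].round(4),"knob",(r.x[:2]+np.array([.1*sn,-.1*c])).round(4))
print("lid top",ray(p,[(252.65,223.66)],.095),"side",ray(s,t([(131,175)],210,170),.095))
a=ray(p,t([(555,180),(543,220)],190,145),.0625); print("line",a.round(4).tolist(),np.arctan2(*(a[1]-a[0])[1::-1]))
E
python3 fit.py
```

```text
top [ 0.6206  0.0126 -0.1729] [[-0.5, -0.7], [0.2, -0.5], [0.8, 1.1], [-0.5, 0.3], [-0.0, -0.3]]
nest [0.6283 0.057  0.008 ] knob [ 0.6034 -0.0859]
side [ 0.6165  0.0117 -0.1884] [[0.4, -0.3], [0.8, 0.1], [-0.1, 0.7], [-1.1, -0.8]]
nest [0.6249 0.0559 0.008 ] knob [ 0.5977 -0.0866]
lid top [[ 0.47097635 -0.01154702  0.095     ]] side [[ 0.46620975 -0.01694625  0.095     ]]
line [[0.601, -0.0848, 0.0625], [0.5835, -0.0798, 0.0625]] 2.8634143938367225
```

The manual's scale: shifts go in shares of 50 mm and turns go in shares of 45 degrees. Converting my numbers, -0.0236 m is -0.472, -0.0223 m is -0.446.

```bash
cat > d.py <<'E'
# usage: d.py x y z [yaw_deg of tool y]: remaining motion in tool axes
import sys; from h import *
o=readout.observe(); Rm=R.from_rotvec(o["ee_rot"]).as_matrix(); a=[float(v) for v in sys.argv[1:]]
yaw=np.arctan2(Rm[1,1],Rm[0,1]); print("clk",round(o["clock"],2),"pos",o["position"].round(4),"yaw",np.degrees(yaw).round(2),"q7",o["joints"][6].round(3),"F",o["force"].round(2),"Tz",o["ft_torque"].round(3),"w",round(o["width"]*92,1),"g",round(o["gripper_force"],1),"tilt",Rm[:2,2].round(4))
if len(a)>2: print("d tool",(Rm.T@(np.array(a[:3])-o["position"])).round(4))
if len(a)>3: print("turn",round((yaw-np.radians(a[3])+np.pi)%(2*np.pi)-np.pi,4))
E
python3 d.py .470 -.012 .25 -9.9
echo '{"x":[-0.446, -0.446, -0.446, -0.446, -0.446, -0.446, -0.446, -0.446, -0.446, -0.446], "y":[-0.472, -0.472, -0.472, -0.472, -0.472, -0.472, -0.472, -0.472, -0.472, -0.472], "z":[0.04, 0.04, 0.04, 0.04, 0.04, 0.04, 0.04, 0.04, 0.04, 0.04], "twist":[0, 0, 0, 0, 0, 0, 0, 0, 0, 0], "aperture":[1, 1, 1, 1, 1, 1, 1, 1, 1, 1]}' | python3 -m creep 15
python3 d.py .470 -.012 .25 -9.9
```

```text
clk 1.4 pos [0.2178 0.5858 0.2922] yaw 69.61 q7 -0.075 F [-0.51  0.09 -0.43] Tz [ 0.011 -0.028 -0.051] w 91.9 g 0.0 tilt [ 0. -0.]
d tool [-0.4447 -0.4725  0.0422]
turn 1.3877
clock: 2.4
position: [0.3449, 0.2858, 0.2724]
ee_rot: [0.556, 3.092, 0.001]
force: [0.2, -0.5, 0.6]
width: 0.996
gripper_force: 0.0
clk 2.4 pos [0.3449 0.2858 0.2724] yaw 69.62 q7 0.433 F [ 0.22 -0.54  0.58] Tz [ 0.043 -0.02   0.054] w 91.7 g 0.0 tilt [0.0004 0.0005]
d tool [-0.2209 -0.2356  0.0223]
turn 1.3878
```

To row units: -0.0236 m is -0.472, -0.0232 m is -0.464.

```bash

echo '{"x":[-0.446, -0.446, -0.446, -0.446, -0.446, -0.446, -0.446, -0.446, -0.446, -0.404], "y":[-0.472, -0.472, -0.472, -0.472, -0.472, -0.472, -0.472, -0.472, -0.472, -0.464], "z":[0.04, 0.04, 0.04, 0.04, 0.04, 0.04, 0.04, 0.04, 0.04, 0.04], "twist":[0, 0, 0, 0, 0, 0, 0, 0, 0, 0], "aperture":[1, 1, 1, 1, 1, 1, 1, 1, 1, 1]}' | python3 -m creep 15
echo '{"x":[0, 0, 0, 0, 0, 0, 0, 0, 0, 0], "y":[0, 0, 0, 0, 0, 0, 0, 0, 0, 0], "z":[0, 0, 0, 0, 0, 0, 0, 0, 0, 0], "twist":[0.1783, 0.1783, 0.1783, 0.1783, 0.1783, 0.1783, 0.1783, 0.1783, 0.1783, 0.163], "aperture":[1, 1, 1, 1, 1, 1, 1, 1, 1, 1]}' | python3 -m creep
python3 d.py .470 -.0125 .1325 -9.9
```

```text
clock: 3.4
position: [0.4701, -0.0122, 0.2524]
ee_rot: [0.556, 3.091, 0.0]
force: [0.6, -0.1, 0.0]
width: 1.002
gripper_force: 0.0
clock: 4.4
position: [0.4696, -0.0108, 0.2524]
ee_rot: [2.411, 2.014, 0.001]
force: [0.5, 0.3, -0.3]
width: 1.0
gripper_force: 0.0
clk 4.4 pos [ 0.4696 -0.0108  0.2524] yaw -10.24 q7 -0.055 F [ 0.48  0.35 -0.28] Tz [-0.03   0.071 -0.047] w 92.0 g 0.0 tilt [0.0004 0.0002]
d tool [-0.0017  0.0007  0.1199]
turn -0.0059
```

To row units: 0.03 m is 0.6, -0.0017 m is -0.034, -0.006 rad is -0.0076.

```bash

echo '{"x":[-0.034, 0, 0, 0, 0, 0, 0, 0, 0, 0], "y":[0.014, 0, 0, 0, 0, 0, 0, 0, 0, 0], "z":[0.6, 0.6, 0.6, 0.6, 0, 0, 0, 0, 0, 0], "twist":[-0.0076, 0, 0, 0, 0, 0, 0, 0, 0, 0], "aperture":[1, 1, 1, 1, 1, 0.5, 0.5, 0.5, 0.5, 0.5]}' | python3 -m creep 8
python3 d.py .470 -.0125 .1325 -9.9
```

```text
clock: 5.4
position: [0.4702, -0.0125, 0.133]
ee_rot: [2.399, 2.028, 0.002]
force: [-1.3, 0.5, 7.2]
width: 0.668
gripper_force: 8.0
clk 5.4 pos [ 0.4702 -0.0125  0.133 ] yaw -9.56 q7 0.132 F [-1.32  0.51  7.22] Tz [-0.024  0.382 -0.021] w 61.4 g 8.0 tilt [0.0012 0.0006]
d tool [-0.0001 -0.0002  0.0005]
turn 0.0059
```

To row units: -0.002 m is -0.04, -0.14 rad is -0.1783.

```bash

echo '{"x":[0, 0, 0, 0, 0, 0, 0, 0, 0, 0], "y":[0, 0, 0, 0, 0, 0, 0, 0, 0, 0], "z":[0, -0.04, -0.04, 0, 0, 0, 0, 0, 0, 0], "twist":[0, 0, 0, -0.1783, -0.1783, -0.1783, -0.1783, -0.1783, -0.1783, -0.1783], "aperture":[1, 1, 1, 1, 1, 1, 1, 1, 1, 1]}' | python3 -m creep 8
echo '{"x":[0, 0, 0, 0, 0, 0], "y":[0, 0, 0, 0, 0, 0], "z":[0, 0, 0, 0, 0, 0], "twist":[-0.1783, -0.1783, -0.1783, -0.1783, -0.0395, 0], "aperture":[1, 1, 1, 1, 1, 1]}' | python3 -m creep 8
python3 d.py .470 -.0125 .137 80.1
```

```text
clock: 6.4
position: [0.47, -0.0127, 0.1364]
ee_rot: [1.154, 2.922, -0.0]
force: [-1.0, 0.0, -0.5]
width: 1.002
gripper_force: 0.0
clock: 7.0
position: [0.4699, -0.0128, 0.1363]
ee_rot: [0.266, 3.13, 0.0]
force: [0.3, -0.0, -0.2]
width: 0.997
gripper_force: 0.0
clk 7.0 pos [ 0.4699 -0.0128  0.1363] yaw 80.28 q7 1.379 F [ 0.35 -0.05 -0.23] Tz [ 0.007 -0.029 -0.024] w 91.7 g 0.0 tilt [0.0001 0.0001]
d tool [ 0.      0.0003 -0.0007]
turn 0.0032
```

To row units: -0.03 m is -0.6, -0.025 m is -0.5.

```bash

echo '{"x":[0, 0, 0, 0, 0, 0, 0, 0, 0, 0], "y":[0, 0, 0, 0, 0, 0, 0, 0, 0, 0], "z":[0, 0, 0, 0, -0.3, -0.6, -0.6, -0.5, 0, 0], "twist":[0, 0, 0, 0, 0, 0, 0, 0, 0, 0], "aperture":[0.5, 0.5, 0.5, 0.5, 0.5, 0.5, 0.5, 0.5, 0.5, 0.5]}' | python3 -m creep 20
python3 d.py .6275 .0565 .236 80.1
```

```text
clock: 8.0
position: [0.4697, -0.0126, 0.2359]
ee_rot: [0.262, 3.13, 0.0]
force: [-0.8, -0.2, -3.5]
width: 0.673
gripper_force: 20.0
clk 8.0 pos [ 0.4697 -0.0126  0.2359] yaw 80.43 q7 1.357 F [-0.84 -0.22 -3.49] Tz [0.04  0.057 0.011] w 61.9 g 20.0 tilt [0.0002 0.0002]
d tool [-1.442e-01  9.430e-02 -1.000e-04]
turn 0.0058
```

Jar held (3.5 N). Carry it over the nest.

To row units: -0.018 m is -0.36, 0.0118 m is 0.236, 0.006 rad is 0.0076.

```bash

echo '{"x":[-0.36, -0.36, -0.36, -0.36, -0.36, -0.36, -0.36, -0.36, 0, 0], "y":[0.236, 0.236, 0.236, 0.236, 0.236, 0.236, 0.236, 0.234, 0, 0], "z":[0, 0, 0, 0, 0, 0, 0, 0, 0, 0], "twist":[0, 0, 0, 0, 0, 0, 0, 0.0076, 0, 0], "aperture":[0.5, 0.5, 0.5, 0.5, 0.5, 0.5, 0.5, 0.5, 0.5, 0.5]}' | python3 -m creep 20
python3 d.py .6275 .0565 .146 80.1
python3 - <<'E'
from h import *
s=cams.get_image("side"); cv2.imwrite("pics/c3.png",cv2.resize(s["image"][110:250,190:330],None,fx=4,fy=4,interpolation=cv2.INTER_CUBIC))
E
```

```text
clock: 9.0
position: [0.6266, 0.0564, 0.2339]
ee_rot: [-0.27, -3.126, 0.002]
force: [-0.2, -0.2, -2.0]
width: 0.671
gripper_force: 20.0
clk 9.0 pos [0.6266 0.0564 0.2339] yaw 80.11 q7 1.279 F [-0.23 -0.19 -2.03] Tz [-0.004  0.056  0.026] w 61.7 g 20.0 tilt [-0.0037 -0.0008]
d tool [-0.0012  0.0004  0.0879]
turn 0.0002
```

View pics/c3.png

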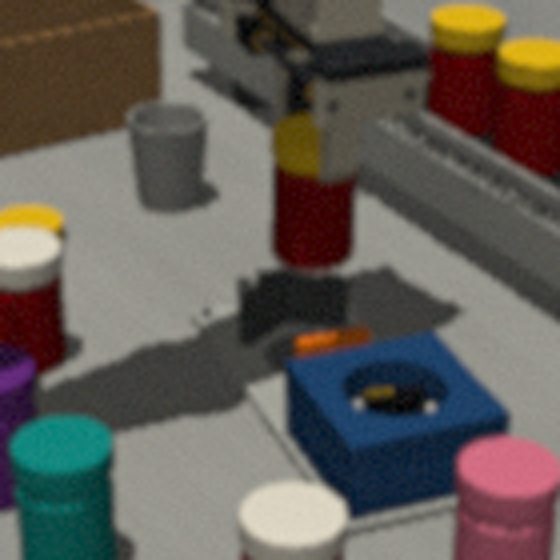

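To row units: 0.015 m is 0.3, 0.01 m is 0.2.

```bash

echo '{"x":[-0.024, 0, 0, 0, 0, 0, 0, 0], "y":[0.008, 0, 0, 0, 0, 0, 0, 0], "z":[0.2, 0.3, 0.3, 0.3, 0.3, 0.2, 0, 0], "twist":[0, 0, 0, 0, 0, 0, 0, 0], "aperture":[0.5, 0.5, 0.5, 0.5, 0.5, 0.5, 0.5, 0.5]}' | python3 -m creep 20
python3 d.py .6275 .0565 .1443 80.1
```

```text
clock: 9.85
position: [0.6289, 0.0565, 0.1563]
ee_rot: [0.271, 3.13, -0.0]
force: [0.0, -0.4, -1.7]
width: 0.673
gripper_force: 20.0
clk 9.85 pos [0.6289 0.0565 0.1563] yaw 80.09 q7 1.287 F [ 0.03 -0.4  -1.71] Tz [-0.032  0.015 -0.014] w 61.9 g 20.0 tilt [ 0. -0.]
d tool [ 0.0014 -0.0003  0.012 ]
turn -0.0001
```

To row units: 0.003 m is 0.06, 0.0015 m is 0.03.

```bash

echo '{"x":[0.028, 0, 0, 0, 0, 0], "y":[-0.006, 0, 0, 0, 0, 0], "z":[0.06, 0.06, 0.06, 0.03, 0, 0], "twist":[0, 0, 0, 0, 0, 0], "aperture":[0.5, 0.5, 0.5, 0.5, 0.5, 0.5]}' | python3 -m creep 20
python3 d.py .6275 .0565 .1443 80.1
```

```text
clock: 10.45
position: [0.6281, 0.0566, 0.1466]
ee_rot: [0.271, 3.128, 0.001]
force: [-0.8, 0.4, 5.9]
width: 0.672
gripper_force: 20.0
clk 10.45 pos [0.6281 0.0566 0.1466] yaw 80.09 q7 1.288 F [-0.76  0.35  5.85] Tz [-0.264  0.179  0.037] w 61.8 g 20.0 tilt [0.0017 0.0002]
d tool [ 0.0005 -0.0002  0.0023]
turn -0.0001
```

To row units: 0.04 m is 0.8, -0.03 m is -0.6.

```bash

echo '{"x":[0, 0, 0, 0, 0, 0, 0, 0, 0.6, 0.8], "y":[0, 0, 0, 0, 0, 0, 0, 0, 0, 0], "z":[-0.01, 0, 0, 0, -0.6, -0.6, -0.6, -0.6, 0, 0], "twist":[0, 0, 0, 0, 0, 0, 0, 0, 0, 0], "aperture":[0.75, 1, 1, 1, 1, 1, 1, 1, 1, 1]}' | python3 -m creep 
echo '{"x":[0.8, 0.8, 0.8, 0.8, 0], "y":[0, 0, 0, 0, 0], "z":[0, 0, 0, 0, 0], "twist":[0, 0, 0, 0, 0], "aperture":[0.25, 0.25, 0.25, 0.25, 0.25]}' | python3 -m creep 
python3 d.py .6022 -.086 .2 74
python3 - <<'E'
from h import *
p=cams.get_image("top"); im=p["image"]
cv2.imwrite("pics/c4.png",cv2.resize(im[140:240,190:320],None,fx=6,fy=6,interpolation=cv2.INTER_CUBIC))
m=cv2.inRange(cv2.cvtColor(im,cv2.COLOR_BGR2HSV),(18,90,80),(38,255,255)); m[:, :200]=0; m[:,265:]=0; m[:140]=0; m[205:]=0
c=max(cv2.findContours(m,cv2.RETR_EXTERNAL,cv2.CHAIN_APPROX_NONE)[0],key=cv2.contourArea); e=cv2.fitEllipse(c); print(e,ray(p,[e[0]],.103))
E
```

```text
clock: 11.45
position: [0.5592, 0.0683, 0.267]
ee_rot: [0.273, 3.127, 0.001]
force: [0.1, 1.0, -0.7]
width: 0.997
gripper_force: 0.0
clock: 11.95
position: [0.3961, 0.0965, 0.2659]
ee_rot: [-0.267, -3.127, 0.001]
force: [0.7, 0.1, -0.1]
width: 0.614
gripper_force: 0.0
clk 11.95 pos [0.3961 0.0965 0.2659] yaw 80.26 q7 1.04 F [ 0.67  0.09 -0.14] Tz [ 0.006 -0.058  0.006] w 56.5 g 0.0 tilt [-0.003  -0.0002]
d tool [-0.2342 -0.1449  0.0653]
turn 0.1092
((226.1964111328125, 160.36061096191406), (24.28337860107422, 25.378265380859375), 140.38352966308594) [[0.62689851 0.05711843 0.103     ]]
```

View pics/c4.png

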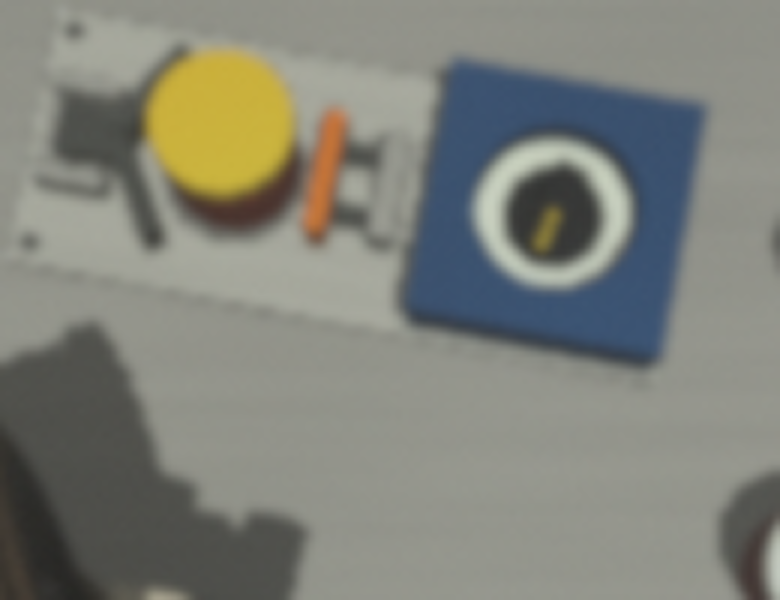

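```bash
cat > knob.py <<'E'
from h import *
from scipy.optimize import minimize
p=cams.get_image("top"); im=p["image"]; S=8; u0,v0=262,155
cr=cv2.resize(im[v0:v0+42,u0:u0+42],None,fx=S,fy=S,interpolation=cv2.INTER_CUBIC); h=cv2.cvtColor(cr,cv2.COLOR_BGR2HSV)
blue=cv2.inRange(h,(100,90,30),(130,255,255)); n,l,st,ce=cv2.connectedComponentsWithStats(255-blue)
k=l[24*S-4,20*S]; m=l==k; print("area",m.sum()/S/S, ce[k]/S+[u0,v0])
def model(x,y):
    t=np.linspace(0,2*np.pi,80,endpoint=False); a=[]
    for z in (.066,.038):
        q=pix(p,np.c_[x+.035*np.cos(t),y+.035*np.sin(t),0*t+z]); b=np.zeros(m.shape,np.uint8)
        cv2.fillPoly(b,[np.round(((q-[u0,v0]+.5)*S-.5)*16).astype(np.int32)],1,shift=4); a.append(b)
    return (a[0]&a[1])>0
r=minimize(lambda v:(model(*(v/1000))^m).sum(),[602.,-86.],method="Nelder-Mead",options=dict(initial_simplex=[[600,-84],[606,-86],[602,-90]]))
print("well",r.x, r.fun/S/S, model(*(r.x/1000)).sum()/S/S)
ye=cv2.inRange(h,(15,80,60),(40,255,255))&(m*255).astype(np.uint8)
pt=np.argwhere(ye)[:,::-1]; uv=(pt+.5)/S-.5+[u0,v0]; X=ray(p,uv,.0625)[:,:2]; c=X.mean(0); ev,E=np.linalg.eigh(np.cov(X.T)); d=E[:,1]; d*=-np.sign(d[0])
print("line centre",c.round(4),"yaw",np.degrees(np.arctan2(d[1],d[0])).round(1),"len",4*np.sqrt(ev).round(4))
E
python3 knob.py
```

```text
area 633.75 [282.2844428  175.12243282]
well [599.7778759  -83.29793739] 127.84375 505.90625
line centre [ 0.5924 -0.0813] yaw 158.1 len [0.0104 0.0232]
```

```bash
python3 - <<'E'
from h import *
p=cams.get_image("top"); im=p["image"]; S=8; u0,v0=262,155
print("rim@.066",ray(p,[(282.28,175.12)],.066).round(4))
cr=cv2.resize(im[v0:v0+42,u0:u0+42],None,fx=S,fy=S,interpolation=cv2.INTER_CUBIC); h=cv2.cvtColor(cr,cv2.COLOR_BGR2HSV)
wh=cv2.inRange(h,(0,0,130),(180,60,255)); c=max(cv2.findContours(wh,cv2.RETR_EXTERNAL,cv2.CHAIN_APPROX_NONE)[0],key=cv2.contourArea)
f=lambda e:(np.array(e[0])+.5)/S-.5+[u0,v0]
e=cv2.fitEllipse(c); print("white",f(e),np.array(e[1])/S, ray(p,[f(e)],.038).round(4),ray(p,[f(e)],.066).round(4))
hole=np.zeros_like(wh); cv2.drawContours(hole,[c],-1,255,-1); hole&=~wh
c=max(cv2.findContours(hole,cv2.RETR_EXTERNAL,cv2.CHAIN_APPROX_NONE)[0],key=cv2.contourArea); e=cv2.fitEllipse(c)
print("dark",f(e),np.array(e[1])/S, ray(p,[f(e)],.041).round(4),ray(p,[f(e)],.0625).round(4))
cv2.imwrite("pics/c5.png",cv2.resize(cr,None,fx=1.6,fy=1.6))
E
python3 d.py .6025 -.0855 .2 68
```

```text
rim@.066 [[ 0.5989 -0.0851  0.066 ]]
white [281.45448875 175.14703941] [25.01209831 26.42885399] [[ 0.6042 -0.0847  0.038 ]] [[ 0.5988 -0.083   0.066 ]]
dark [281.81617928 175.46538353] [15.95972538 16.82328033] [[ 0.6028 -0.0855  0.041 ]] [[ 0.5987 -0.0842  0.0625]]
clk 12.1 pos [0.4015 0.0962 0.2666] yaw 80.1 q7 1.043 F [0.14 0.14 0.52] Tz [0.015 0.012 0.003] w 44.3 g 0.0 tilt [0.0014 0.0005]
d tool [-0.2292 -0.1445  0.0668]
turn 0.2112
```

View pics/c5.png

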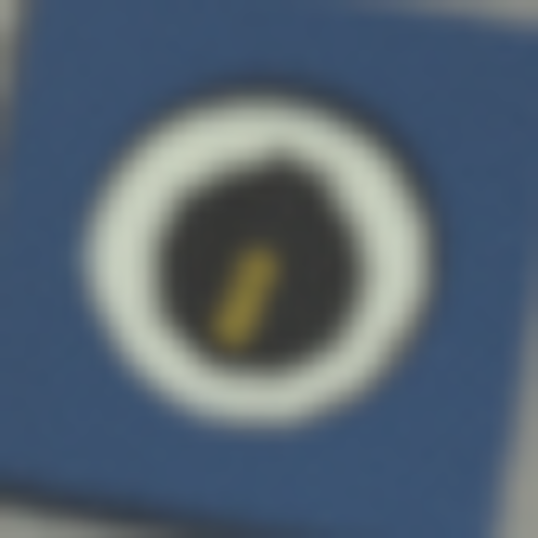

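To row units: -0.0287 m is -0.574, -0.0283 m is -0.566, 0.08 rad is 0.1019.

```bash

echo '{"x":[-0.574, -0.574, -0.574, -0.574, -0.574, -0.574, -0.574, -0.566, 0, 0], "y":[-0.36, -0.36, -0.36, -0.36, -0.36, -0.36, -0.36, -0.37, 0, 0], "z":[0.08, 0.08, 0.08, 0.16, 0.16, 0.16, 0.16, 0.16, 0.16, 0.12], "twist":[0, 0, 0, 0, 0, 0, 0, 0, 0.1019, 0.1019], "aperture":[0.25, 0.25, 0.25, 0.25, 0.25, 0.25, 0.25, 0.25, 0.25, 0.25]}' | python3 -m creep 
echo '{"x":[0, 0, 0], "y":[0, 0, 0], "z":[0, 0, 0], "twist":[0, 0, 0], "aperture":[0.25, 0.25, 0.25]}' | python3 -m creep 
python3 d.py .6027 -.086 .142 71
```

```text
clock: 13.1
position: [0.6031, -0.088, 0.1987]
ee_rot: [-0.529, -3.096, 0.002]
force: [0.1, 0.1, -0.6]
width: 0.254
gripper_force: 0.0
clock: 13.4
position: [0.6022, -0.0858, 0.2005]
ee_rot: [0.518, 3.098, -0.0]
force: [0.3, 1.0, 0.0]
width: 0.25
gripper_force: 0.0
clk 13.4 pos [ 0.6022 -0.0858  0.2005] yaw 71.03 q7 1.409 F [0.32 0.99 0.02] Tz [-0.003  0.006 -0.027] w 23.0 g 0.0 tilt [ 0.0006 -0.0002]
d tool [-0.0005  0.      0.0585]
turn 0.0005
```

```bash

echo '{"x":[-0.01, 0, 0, 0, 0, 0], "y":[0, 0, 0, 0, 0, 0], "z":[0.3, 0.3, 0.3, 0.27, 0, 0], "twist":[0, 0, 0, 0, 0, 0], "aperture":[0.25, 0.25, 0.25, 0.25, 0.25, 0.25]}' | python3 -m creep 
python3 d.py .6027 -.086 .112 71
python3 - <<'E'
from h import *
s=cams.get_image("side"); cv2.imwrite("pics/c6.png",cv2.resize(s["image"][150:250,230:350],None,fx=6,fy=6,interpolation=cv2.INTER_CUBIC))
E
```

```text
clock: 14.0
position: [0.6024, -0.0858, 0.142]
ee_rot: [0.52, 3.098, -0.0]
force: [0.2, 0.2, -0.7]
width: 0.251
gripper_force: 0.0
clk 14.0 pos [ 0.6024 -0.0858  0.142 ] yaw 70.95 q7 1.424 F [ 0.19  0.16 -0.69] Tz [ 0.036  0.012 -0.037] w 23.1 g 0.0 tilt [ 0. -0.]
d tool [-0.0004 -0.      0.03  ]
turn -0.0008
```

View pics/c6.png

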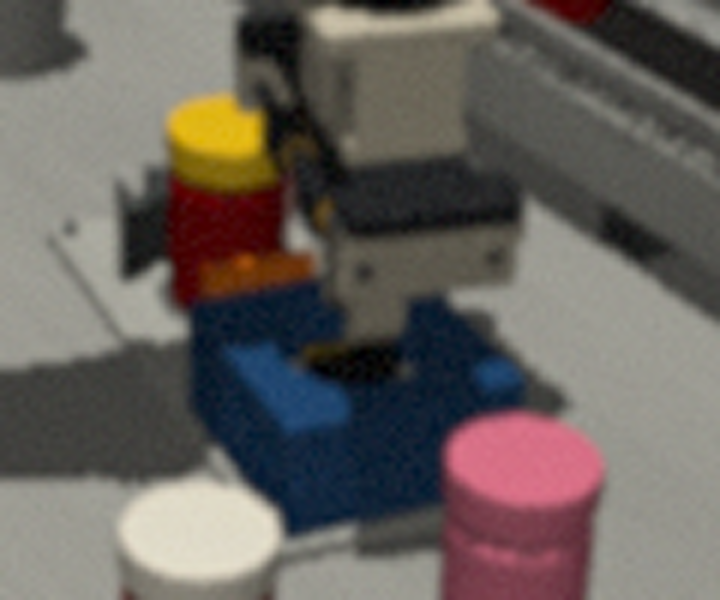

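To row units: 0.005 m is 0.1, 0.004 m is 0.08.

```bash

echo '{"x":[-0.006, 0, 0], "y":[0, 0, 0], "z":[0.1, 0.08, 0.06], "twist":[0, 0, 0], "aperture":[0.25, 0.25, 0.25]}' | python3 -m creep ; python3 d.py
echo '{"x":[0, 0], "y":[0, 0], "z":[0.06, 0.06], "twist":[0, 0], "aperture":[0.25, 0.25]}' | python3 -m creep ; python3 d.py .6027 -.086 .112 71
```

```text
clock: 14.35
position: [0.6025, -0.0859, 0.1295]
ee_rot: [0.52, 3.098, 0.0]
force: [-0.2, -0.8, -0.5]
width: 0.247
gripper_force: 0.0
clk 14.35 pos [ 0.6025 -0.0859  0.1295] yaw 70.94 q7 1.427 F [-0.24 -0.79 -0.55] Tz [ 0.003 -0.005 -0.04 ] w 22.8 g 0.0 tilt [0.0001 0.    ]
clock: 14.55
position: [0.6025, -0.0859, 0.1234]
ee_rot: [-0.52, -3.098, -0.0]
force: [0.4, -0.2, -0.4]
width: 0.252
gripper_force: 0.0
clk 14.55 pos [ 0.6025 -0.0859  0.1234] yaw 70.93 q7 1.429 F [ 0.41 -0.22 -0.4 ] Tz [-0.028 -0.021  0.013] w 23.2 g 0.0 tilt [-0.0001  0.    ]
d tool [-0.0003 -0.      0.0114]
turn -0.0012
```

To row units: 0.003 m is 0.06, 0.002 m is 0.04.

```bash

echo '{"x":[0, 0, 0, 0, 0], "y":[0, 0, 0, 0, 0], "z":[0.06, 0.06, 0.06, 0.04, 0], "twist":[0, 0, 0, 0, 0], "aperture":[0.25, 0.25, 0.25, 0.25, 0.25]}' | python3 -m creep ; python3 d.py
echo '{"x":[0, 0, 0, 0], "y":[0, 0, 0, 0], "z":[0, 0, 0, 0], "twist":[0, 0, 0, 0], "aperture":[0.1, 0.1, 0.1, 0.1]}' | python3 -m creep 25 ; python3 d.py .6027 -.086 .112 71
```

```text
clock: 15.05
position: [0.6023, -0.0859, 0.1124]
ee_rot: [-0.52, -3.098, 0.0]
force: [-0.1, 0.0, -1.3]
width: 0.247
gripper_force: 0.0
clk 15.05 pos [ 0.6023 -0.0859  0.1124] yaw 70.93 q7 1.432 F [-0.1   0.03 -1.34] Tz [ 0.023 -0.035 -0.019] w 22.7 g 0.0 tilt [-0.0005  0.    ]
clock: 15.45
position: [0.6031, -0.084, 0.1127]
ee_rot: [0.518, 3.098, 0.003]
force: [1.8, 4.0, -3.4]
width: 0.175
gripper_force: 24.6
clk 15.45 pos [ 0.6031 -0.084   0.1127] yaw 71.01 q7 1.431 F [ 1.77  3.95 -3.37] Tz [ 1.027 -0.509 -0.089] w 16.1 g 24.6 tilt [0.0009 0.0019]
d tool [-0.0003 -0.002   0.0007]
turn 0.0002
```

To row units: 0.0022 m is 0.044.

```bash

echo '{"x":[0, 0], "y":[0.044, 0], "z":[0, 0], "twist":[0, 0], "aperture":[0.1, 0.1]}' | python3 -m creep ; python3 d.py
for i in 1 2; do echo '{"x":[0, 0, 0], "y":[0, 0, 0], "z":[0, 0, 0], "twist":[0.0764, 0.0764, 0.0764], "aperture":[0.1, 0.1, 0.1]}' | python3 -m creep 25 >/dev/null; python3 d.py .6027 -.085 .112 71; done
```

```text
clock: 15.65
position: [0.6032, -0.0838, 0.1127]
ee_rot: [-0.52, -3.098, 0.0]
force: [1.0, 0.4, -3.2]
width: 0.173
gripper_force: 24.6
clk 15.65 pos [ 0.6032 -0.0838  0.1127] yaw 70.93 q7 1.428 F [ 1.03  0.4  -3.21] Tz [ 0.016 -0.115 -0.094] w 15.9 g 24.6 tilt [-0.0001 -0.0001]
clk 15.95 pos [ 0.603  -0.084   0.1127] yaw 60.48 q7 1.285 F [ 0.61 -0.61 -1.49] Tz [-0.132  0.098  0.145] w 15.7 g 25.0 tilt [-0.0005 -0.0001]
d tool [-0.0003 -0.001   0.0007]
turn -0.1835
clk 16.25 pos [ 0.6028 -0.0843  0.1127] yaw 50.16 q7 1.144 F [-0.72 -0.33 -0.92] Tz [-0.313  0.221  0.108] w 15.8 g 25.0 tilt [-0.0008 -0.0004]
d tool [-0.0004 -0.0006  0.0007]
turn -0.3637
```

The manual's scale: shifts go in shares of 50 mm and turns go in shares of 45 degrees. Converting my numbers, 0.06 rad is 0.0764.

```bash
cat > m.py <<'E'
from h import *
T=[readout.observe()["ft_torque"][2]]; L=[]
for i in range(2):
    p=cams.get_image("top"); T.append(readout.observe()["ft_torque"][2])
    m=cv2.inRange(cv2.cvtColor(p["image"],cv2.COLOR_BGR2HSV),(18,90,80),(38,255,255)); m[:, :190]=0; m[:,265:]=0; m[:140]=0; m[200:]=0
    cs=cv2.findContours(m,cv2.RETR_EXTERNAL,cv2.CHAIN_APPROX_NONE)[0]
    if cs:
        c=max(cs,key=cv2.contourArea); e=cv2.fitEllipse(c); mo=cv2.moments(m); X=ray(p,[(mo["m10"]/mo["m00"],mo["m01"]/mo["m00"])],.103)[0]
        L.append([X[0],X[1],mo["m00"]/255])
o=readout.observe(); Rm=R.from_rotvec(o["ee_rot"]).as_matrix()
L=np.mean(L,0) if L else np.zeros(3)
print("clk",round(o["clock"],2),"yaw",np.degrees(np.arctan2(Rm[1,1],Rm[0,1])).round(1),"Tz",np.round(T,3),"lid",(L*[1000,1000,1]).round(1),"along",round(1000*(L[0]*.172+L[1]*.985),1),"F",o["force"].round(1))
cv2.imwrite("pics/last.png",cv2.resize(p["image"][130:240,180:320],None,fx=5,fy=5,interpolation=cv2.INTER_CUBIC))
E
python3 m.py
echo '{"x":[0, 0, 0], "y":[0, 0, 0], "z":[0, 0, 0], "twist":[0.0764, 0.0764, 0.0764], "aperture":[0.1, 0.1, 0.1]}' | python3 -m creep 25 | grep clock; python3 m.py
```

```text
clk 16.35 yaw 50.2 Tz [ 0.108  0.065 -0.146] lid [626.8  57.1 519.5] along 164.0 F [-0.8 -1.9 -0.7]
clock: 16.65
clk 16.75 yaw 40.0 Tz [ 0.187 -0.008 -0.095] lid [626.8  57.1 520.5] along 164.0 F [-2.7 -2.8  0.8]
```

View pics/last.png

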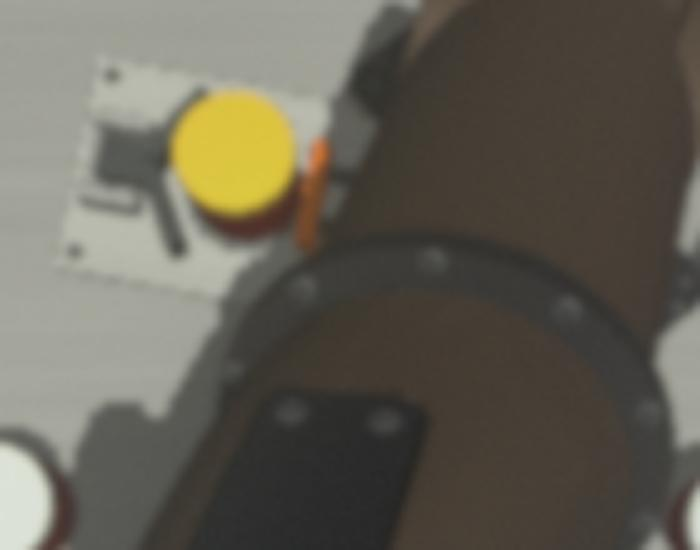

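To row units: 0.06 rad is 0.0764.

```bash
sed -i 's/range(2)/range(1)/' m.py
echo '{"x":[0, 0, 0], "y":[0, 0, 0], "z":[0, 0, 0], "twist":[0.0764, 0.0764, 0.0764], "aperture":[0.1, 0.1, 0.1]}' | python3 -m creep 25 | grep clock; python3 m.py
echo '{"x":[0, 0], "y":[0, 0], "z":[0, 0], "twist":[0.0764, 0.0764], "aperture":[0.1, 0.1]}' | python3 -m creep 25 | grep clock; python3 m.py
echo '{"x":[0, 0], "y":[0, 0], "z":[0, 0], "twist":[0.0764, 0.0764], "aperture":[0.1, 0.1]}' | python3 -m creep 25 | grep clock; python3 m.py
```

```text
clock: 17.05
clk 17.1 yaw 29.5 Tz [0.212 0.076] lid [626.9  56.9 521. ] along 163.9 F [-4.7 -2.2  2.1]
clock: 17.3
clk 17.35 yaw 22.6 Tz [0.156 0.066] lid [626.8  56.9 525. ] along 163.8 F [-5.5 -1.9  2.5]
clock: 17.55
clk 17.6 yaw 15.7 Tz [0.215 0.081] lid [626.7  56.7 528. ] along 163.7 F [-5.4 -2.4  3.1]
```

To row units: 0.06 rad is 0.0764.

```bash
python3 d.py .6005 -.0855 .1127 15.7
echo '{"x":[0, 0], "y":[0, 0], "z":[0, 0], "twist":[0.0764, 0.0764], "aperture":[0.1, 0.1]}' | python3 -m creep 25 | grep clock; python3 m.py; python3 d.py
```

```text
clk 17.6 pos [ 0.602  -0.0849  0.1126] yaw 15.7 q7 0.674 F [-5.42 -2.36  3.11] Tz [-0.619  1.273  0.081] w 16.2 g 25.0 tilt [-0.0023 -0.0007]
d tool [-0.0001 -0.0016 -0.0001]
turn -0.0
clock: 17.8
clk 17.85 yaw 8.8 Tz [0.221 0.044] lid [626.7  56.7 530. ] along 163.7 F [-6.3 -2.2  4.5]
clk 17.85 pos [ 0.6018 -0.085   0.1127] yaw 8.82 q7 0.58 F [-6.27 -2.17  4.46] Tz [-0.59   1.392  0.044] w 15.9 g 25.0 tilt [-0.0026 -0.0007]
```

To row units: -0.0025 m is -0.05, -0.0006 m is -0.012, 0.06 rad is 0.0764.

```bash

echo '{"x":[-0.012, 0, 0], "y":[-0.05, 0, 0], "z":[0, 0, 0], "twist":[0, 0.0764, 0.0764], "aperture":[0.1, 0.1, 0.1]}' | python3 -m creep 25 | grep clock; python3 m.py; python3 d.py
echo '{"x":[0, 0], "y":[0, 0], "z":[0, 0], "twist":[0.0764, 0.0764], "aperture":[0.1, 0.1]}' | python3 -m creep 25 | grep clock; python3 m.py
```

```text
clock: 18.15
clk 18.2 yaw 2.0 Tz [0.177 0.   ] lid [626.8  57.6 534. ] along 164.5 F [ 1.8 -1.1 -2.6]
clk 18.2 pos [ 0.6012 -0.085   0.1127] yaw 2.0 q7 0.489 F [ 1.81 -1.13 -2.57] Tz [-0.369 -0.164  0.   ] w 15.8 g 24.9 tilt [ 0.0009 -0.0003]
clock: 18.4
clk 18.45 yaw -4.8 Tz [0.24  0.111] lid [626.9  59.1 520. ] along 166.0 F [ 0.6 -1.  -1.2]
```

To row units: 0.06 rad is 0.0764.

```bash

echo '{"x":[0, 0], "y":[0, 0], "z":[0, 0], "twist":[0.0764, 0.0764], "aperture":[0.1, 0.1]}' | python3 -m creep 25 | grep clock; python3 m.py
echo '{"x":[0, 0], "y":[0, 0], "z":[0, 0], "twist":[0.0764, 0.0764], "aperture":[0.1, 0.1]}' | python3 -m creep 25 | grep clock; python3 m.py
echo '{"x":[0, 0], "y":[0, 0], "z":[0, 0], "twist":[0.0764, 0.0764], "aperture":[0.1, 0.1]}' | python3 -m creep 25 | grep clock; python3 m.py
```

```text
clock: 18.65
clk 18.7 yaw -11.7 Tz [0.187 0.065] lid [627.9  60.9 497. ] along 168.0 F [-1.6 -1.1 -0.8]
clock: 18.9
clk 18.95 yaw -18.5 Tz [0.2   0.076] lid [629.6  63.1 466. ] along 170.4 F [-1.3 -0.5  0.1]
clock: 19.15
clk 19.2 yaw -25.4 Tz [0.195 0.111] lid [631.2  65.2 428. ] along 172.8 F [-2.3 -0.6  1. ]
```

To row units: 0.06 rad is 0.0764.

```bash
cat > m.py <<'E'
from h import *
from scipy.optimize import least_squares
t0=readout.observe()["ft_torque"][2]
p=cams.get_image("top"); o=readout.observe(); Rm=R.from_rotvec(o["ee_rot"]).as_matrix()
def lid(im):
    m=cv2.inRange(cv2.cvtColor(im,cv2.COLOR_BGR2HSV),(18,90,80),(38,255,255)); m[:, :190]=0; m[:,265:]=0; m[:140]=0; m[200:]=0
    c=max(cv2.findContours(m,cv2.RETR_EXTERNAL,cv2.CHAIN_APPROX_NONE)[0],key=cv2.contourArea).reshape(-1,2)
    c=c[c[:,0]<c[:,0].min()+10]     # left arc only, free of the arm
    r=least_squares(lambda q:np.hypot(*(c-q).T)-12.4,[c[:,0].min()+12.4,c[:,1].mean()],loss="soft_l1").x
    return ray(p,[r],.103)[0]*1000,int((m>0).sum())
X,a=lid(p["image"])
print("clk",round(o["clock"],2),"yaw",np.degrees(np.arctan2(Rm[1,1],Rm[0,1])).round(1),"Tz",round(t0,3),round(o["ft_torque"][2],3),"lid",X[:2].round(1),a,"along",round(X[0]*.172+X[1]*.985,2),"across",round(X[0]*.985-X[1]*.172,2),"F",o["force"].round(1),"q7",o["joints"][6].round(2))
E
python3 m.py
echo '{"x":[0, 0], "y":[0, 0], "z":[0, 0], "twist":[0.0764, 0.0764], "aperture":[0.1, 0.1]}' | python3 -m creep 25 | grep clock; python3 m.py
echo '{"x":[0, 0], "y":[0, 0], "z":[0, 0], "twist":[0.0764, 0.0764], "aperture":[0.1, 0.1]}' | python3 -m creep 25 | grep clock; python3 m.py
```

```text
clk 19.25 yaw -25.2 Tz 0.111 -0.115 lid [628.2  61.9] 425 along 168.99 across 608.11 F [-2.1 -1.4  0.4] q7 0.12
clock: 19.45
clk 19.5 yaw -32.3 Tz 0.204 0.008 lid [628.2  62.9] 384 along 169.99 across 607.93 F [-5.2  0.1  3. ] q7 0.02
clock: 19.7
clk 19.75 yaw -39.1 Tz 0.202 0.085 lid [628.4  63.6] 343 along 170.69 across 608.08 F [-5.1 -0.2  4. ] q7 -0.07
```

To row units: -0.0015 m is -0.03, -0.0012 m is -0.024, 0.06 rad is 0.0764.

```bash

echo '{"x":[-0.024, 0, 0], "y":[-0.03, 0, 0], "z":[0, 0, 0], "twist":[0, 0.0764, 0.0764], "aperture":[0.1, 0.1, 0.1]}' | python3 -m creep 25 | grep clock; python3 m.py
echo '{"x":[0, 0], "y":[0, 0], "z":[0, 0], "twist":[0.0764, 0.0764], "aperture":[0.1, 0.1]}' | python3 -m creep 25 | grep clock; python3 m.py
echo '{"x":[0], "y":[0], "z":[0], "twist":[0.0764], "aperture":[0.1]}' | python3 -m creep 25 | grep clock; python3 m.py
```

```text
clock: 20.05
clk 20.1 yaw -46.0 Tz 0.228 0.102 lid [628.9  64.2] 311 along 171.38 across 608.39 F [ 2.   0.6 -2.3] q7 -0.17
clock: 20.3
clk 20.35 yaw -52.9 Tz 0.194 0.065 lid [629.2  64.7] 268 along 171.99 across 608.63 F [ 1.3  1.2 -1.8] q7 -0.26
clock: 20.45
clk 20.5 yaw -56.3 Tz 0.181 0.075 lid [629.5  64.8] 247 along 172.12 across 608.91 F [ 1.6  2.5 -1.9] q7 -0.31
```

To row units: 0.04 rad is 0.0509.

```bash
python3 - <<'E'
s=open('m.py').read()
a=s.index("    m=cv2"); b=s.index("    return")
s=s[:a]+'''    S=6; cr=cv2.resize(im[140:200,190:265],None,fx=S,fy=S,interpolation=cv2.INTER_CUBIC)
    m=cv2.inRange(cv2.cvtColor(cr,cv2.COLOR_BGR2HSV),(18,90,80),(38,255,255))
    c=max(cv2.findContours(m,cv2.RETR_EXTERNAL,cv2.CHAIN_APPROX_NONE)[0],key=cv2.contourArea).reshape(-1,2)
    c=(c+.5)/S-.5+[190,140]; c=c[c[:,0]<c[:,0].min()+W_]
    f=least_squares(lambda q:np.hypot(*(c-q).T)-12.6,[c[:,0].min()+12.4,c[:,1].mean()],loss="soft_l1",f_scale=.2); r=f.x
    if W_==6: print("   minu",c[:,0].min().round(2),"res",np.abs(f.fun).max().round(2),end=" ")
'''+s[b:]
s=s.replace("def lid","W_=6\ndef lid")
open('m.py','w').write(s)
E
python3 m.py
echo '{"x":[0], "y":[0], "z":[0], "twist":[0.0509], "aperture":[0.1]}' | python3 -m creep 25 | grep clock; python3 m.py
echo '{"x":[0], "y":[0], "z":[0], "twist":[0.0509], "aperture":[0.1]}' | python3 -m creep 25 | grep clock; python3 m.py
echo '{"x":[0], "y":[0], "z":[0], "twist":[0.0509], "aperture":[0.1]}' | python3 -m creep 25 | grep clock; python3 m.py
```

```text
minu 209.25 res 3.77 clk 20.55 yaw -56.1 Tz 0.075 -0.058 lid [627.6  66.8] 8674 along 173.71 across 606.66 F [ 1.2  1.4 -2.5] q7 -0.31
clock: 20.65
   minu 209.25 res 4.28 clk 20.7 yaw -58.5 Tz 0.188 0.087 lid [627.5  66.9] 8352 along 173.81 across 606.53 F [ 2.4  1.6 -2. ] q7 -0.34
clock: 20.8
   minu 209.25 res 4.62 clk 20.85 yaw -60.8 Tz 0.206 0.066 lid [627.8  66.9] 7758 along 173.91 across 606.84 F [ 2.4  1.7 -2.8] q7 -0.37
clock: 20.95
   minu 209.08 res 4.75 clk 21.0 yaw -63.1 Tz 0.162 0.086 lid [627.8  67.1] 7275 along 174.11 across 606.79 F [ 2.6  2.  -2.8] q7 -0.4
```

To row units: 0.04 rad is 0.0509.

```bash

echo '{"x":[0], "y":[0], "z":[0], "twist":[0.0509], "aperture":[0.1]}' | python3 -m creep 25 | grep clock; python3 m.py
echo '{"x":[0], "y":[0], "z":[0], "twist":[0.0509], "aperture":[0.1]}' | python3 -m creep 25 | grep clock; python3 m.py
echo '{"x":[0], "y":[0], "z":[0], "twist":[0.0509], "aperture":[0.1]}' | python3 -m creep 25 | grep clock; python3 m.py
echo '{"x":[0], "y":[0], "z":[0], "twist":[0.0509], "aperture":[0.1]}' | python3 -m creep 25 | grep clock; python3 m.py
```

```text
clock: 21.1
   minu 209.08 res 5.09 clk 21.15 yaw -65.4 Tz 0.216 0.099 lid [628.   67.4] 6814 along 174.4 across 606.99 F [ 2.9  3.3 -2.5] q7 -0.44
clock: 21.25
   minu 208.92 res 5.06 clk 21.3 yaw -67.7 Tz 0.232 0.134 lid [628.4  67.4] 6313 along 174.45 across 607.37 F [ 3.8  3.5 -2.1] q7 -0.47
clock: 21.4
   minu 209.08 res 5.19 clk 21.45 yaw -70.0 Tz 0.192 0.144 lid [628.9  66.9] 5763 along 174.08 across 607.97 F [ 2.8  5.2 -1.3] q7 -0.5
clock: 21.55
   minu 209.08 res 5.17 clk 21.6 yaw -72.3 Tz 0.156 0.098 lid [629.   66.8] 5257 along 173.97 across 608.03 F [ 3.9  5.3 -1.5] q7 -0.53
```

To row units: 0.002 m is 0.04, -0.0016 m is -0.032, 0.02 rad is 0.0255.

```bash

echo '{"x":[0.04, 0], "y":[-0.032, 0], "z":[0, 0], "twist":[0, 0.0255], "aperture":[0.1, 0.1]}' | python3 -m creep 25 | grep clock; python3 m.py
echo '{"x":[0], "y":[0], "z":[0], "twist":[0.0255], "aperture":[0.1]}' | python3 -m creep 25 | grep clock; python3 m.py
echo '{"x":[0], "y":[0], "z":[0], "twist":[0.0255], "aperture":[0.1]}' | python3 -m creep 25 | grep clock; python3 m.py
echo '{"x":[0], "y":[0], "z":[0], "twist":[0.0255], "aperture":[0.1]}' | python3 -m creep 25 | grep clock; python3 m.py
echo '{"x":[0], "y":[0], "z":[0], "twist":[0.0255], "aperture":[0.1]}' | python3 -m creep 25 | grep clock; python3 m.py
echo '{"x":[0], "y":[0], "z":[0], "twist":[0.0255], "aperture":[0.1]}' | python3 -m creep 25 | grep clock; python3 m.py
```

```text
clock: 21.8
   minu 209.08 res 4.88 clk 21.85 yaw -73.5 Tz 0.191 0.21 lid [629.6  66.2] 4358 along 173.48 across 608.8 F [-2.5 -2.   1.7] q7 -0.55
clock: 21.95
   minu 209.08 res 4.73 clk 22.0 yaw -74.8 Tz 0.231 0.233 lid [630.   65.9] 4129 along 173.24 across 609.27 F [-4.3 -2.4  1.9] q7 -0.57
clock: 22.1
   minu 209.25 res 4.7 clk 22.15 yaw -75.9 Tz 0.202 0.225 lid [630.4  65.5] 3839 along 172.98 across 609.64 F [-5.1 -2.2  2. ] q7 -0.59
clock: 22.25
   minu 209.25 res 4.58 clk 22.3 yaw -77.1 Tz 0.229 0.184 lid [630.4  65.5] 3615 along 172.91 across 609.67 F [-3.9 -1.6  1.5] q7 -0.6
clock: 22.4
   minu 209.42 res 4.56 clk 22.45 yaw -78.2 Tz 0.274 0.162 lid [630.7  65.1] 3360 along 172.65 across 610.02 F [-5.  -1.5  2.5] q7 -0.62
clock: 22.55
   minu 209.58 res 4.45 clk 22.6 yaw -79.3 Tz 0.241 0.277 lid [631.1  64.7] 3145 along 172.27 across 610.52 F [-4.5 -2.2  2.3] q7 -0.63
```

To row units: 0.02 rad is 0.0255.

```bash

echo '{"x":[0], "y":[0], "z":[0], "twist":[0.0255], "aperture":[0.1]}' | python3 -m creep 25 | grep clock; python3 m.py
echo '{"x":[0], "y":[0], "z":[0], "twist":[0.0255], "aperture":[0.1]}' | python3 -m creep 25 | grep clock; python3 m.py
echo '{"x":[0], "y":[0], "z":[0], "twist":[0.0255], "aperture":[0.1]}' | python3 -m creep 25 | grep clock; python3 m.py
echo '{"x":[0], "y":[0], "z":[0], "twist":[0.0255], "aperture":[0.1]}' | python3 -m creep 25 | grep clock; python3 m.py
echo '{"x":[0], "y":[0], "z":[0], "twist":[0.0255], "aperture":[0.1]}' | python3 -m creep 25 | grep clock; python3 m.py; python3 d.py
```

```text
clock: 22.7
   minu 209.75 res 4.55 clk 22.75 yaw -80.5 Tz 0.267 0.165 lid [630.3  65.1] 2968 along 172.53 across 609.68 F [-5.  -1.3  1.3] q7 -0.65
clock: 22.85
   minu 209.92 res 4.5 clk 22.9 yaw -81.6 Tz 0.25 0.212 lid [630.6  64.8] 2743 along 172.3 across 609.95 F [-5.  -2.1  2.6] q7 -0.67
clock: 23.0
   minu 210.25 res 4.29 clk 23.05 yaw -82.8 Tz 0.266 0.167 lid [631.3  63.9] 2535 along 171.51 across 610.82 F [-4.5 -1.6  3.9] q7 -0.68
clock: 23.15
   minu 210.25 res 4.32 clk 23.2 yaw -83.9 Tz 0.242 0.246 lid [630.8  64.2] 2328 along 171.72 across 610.28 F [-6.3 -2.6  2.5] q7 -0.7
clock: 23.3
   minu 210.58 res 4.05 clk 23.35 yaw -85.1 Tz 0.267 0.198 lid [630.9  63.8] 2105 along 171.31 across 610.46 F [-5.2 -2.1  2.5] q7 -0.72
clk 23.35 pos [ 0.5994 -0.0832  0.1127] yaw -85.07 q7 -0.716 F [-5.22 -2.08  2.45] Tz [-0.361  1.411  0.198] w 15.4 g 25.0 tilt [-0.0015 -0.0002]
```

To row units: -0.04 m is -0.8, -0.03 m is -0.6.

```bash

echo '{"x":[0, 0, 0], "y":[0, 0, 0], "z":[0, 0, 0], "twist":[0, 0, 0], "aperture":[0.25, 0.25, 0.25]}' | python3 -m creep
echo '{"x":[0, 0, 0, 0, 0, 0, -0.6, -0.8, -0.8, -0.8], "y":[0, 0, 0, 0, 0, 0, 0, 0, 0, 0], "z":[-0.1, -0.2, -0.3, -0.6, -0.6, -0.6, -0.6, 0, 0, 0], "twist":[0, 0, 0, 0, 0, 0, 0, 0, 0, 0], "aperture":[0.25, 0.25, 0.25, 0.25, 0.25, 0.25, 0.25, 0.25, 0.25, 0.25]}' | python3 -m creep
echo '{"x":[-0.6, 0, 0, 0, 0], "y":[0.4, 0.4, 0.4, 0.4, 0], "z":[0, 0, 0, 0, 0], "twist":[0, 0, 0, 0, 0], "aperture":[0.25, 0.25, 0.25, 0.25, 0.25]}' | python3 -m creep
cat > k.py <<'E'
from h import *
p=cams.get_image("top"); im=p["image"]
m=cv2.inRange(cv2.cvtColor(im,cv2.COLOR_BGR2HSV),(18,90,80),(38,255,255)); m[:, :200]=0; m[:,265:]=0; m[:140]=0; m[200:]=0
c=max(cv2.findContours(m,cv2.RETR_EXTERNAL,cv2.CHAIN_APPROX_NONE)[0],key=cv2.contourArea); e=cv2.fitEllipse(c); X=ray(p,[e[0]],.103)[0]; print(e,X.round(4),"along",X[0]*172+X[1]*985)
o=cv2.inRange(cv2.cvtColor(im,cv2.COLOR_BGR2HSV),(3,120,60),(16,255,255)); o[:, :225]=0;o[:,265:]=0;o[:140]=0;o[200:]=0
q=np.argwhere(o)[:,::-1]; print("pad",len(q),q.mean(0) if len(q) else 0)
cv2.imwrite("pics/fin.png",cv2.resize(im[140:240,190:320],None,fx=6,fy=6,interpolation=cv2.INTER_CUBIC))
E
python3 k.py; python3 d.py
```

```text
clock: 23.65
position: [0.6008, -0.0824, 0.1129]
ee_rot: [-3.138, -0.14, -0.001]
force: [-0.4, 0.1, 0.6]
width: 0.255
gripper_force: 0.0
clock: 24.65
position: [0.4495, -0.0966, 0.2634]
ee_rot: [-3.138, -0.138, -0.001]
force: [-0.1, 0.2, 1.7]
width: 0.247
gripper_force: 0.0
clock: 25.15
position: [0.428, -0.1812, 0.2642]
ee_rot: [3.138, 0.133, 0.004]
force: [-0.5, 0.2, 0.5]
width: 0.25
gripper_force: 0.0
((222.0401611328125, 160.11666870117188), (24.55693244934082, 25.017263412475586), 104.74153900146484) [0.6274 0.0675 0.103 ] along 174.3864530754292
pad 102 [235.96078431 167.8627451 ]
clk 25.2 pos [ 0.4279 -0.1798  0.2637] yaw -85.11 q7 -0.712 F [-0.56  0.47  0.08] Tz [-0.073  0.177 -0.003] w 22.8 g 0.0 tilt [ 0.0015 -0.    ]
```

View pics/fin.png

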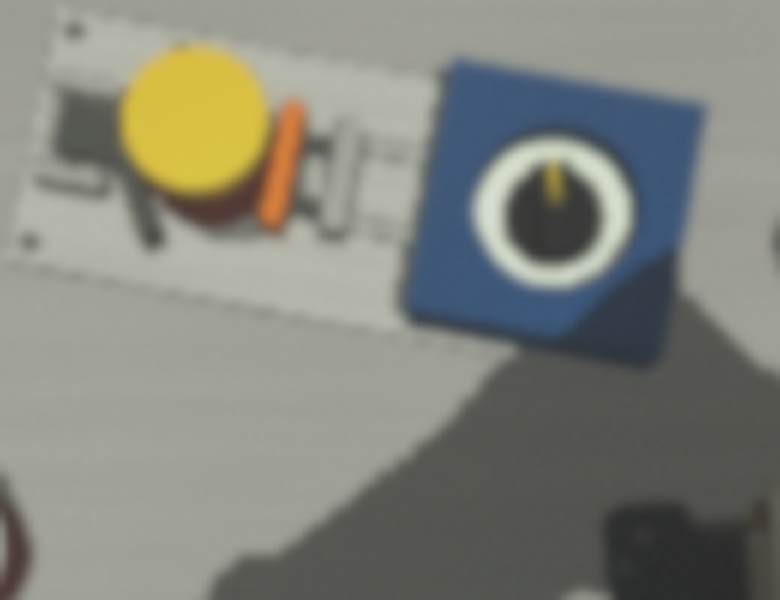

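```bash
python3 - <<'E'
from h import *
a=cv2.imread("pics/top0.png"); P=[cams.get_image("top") for _ in range(3)]; p=P[0]; b=np.mean([x["image"] for x in P],0).astype(np.uint8)
def pad(im):
    f=im.astype(float); w_=np.clip(f[...,2]-f[...,0]-35,0,None)*(f[...,2]>1.35*f[...,1]); w_[:,:225]=0; w_[:,265:]=0; w_[:150]=0; w_[190:]=0
    v,u=np.mgrid[:im.shape[0],:im.shape[1]]; return np.array([(w_*u).sum(),(w_*v).sum()])/w_.sum(), w_.sum()
d=np.array([.172,.985])
X=[]
for im in (a,b):
    c,s=pad(im); x=ray(p,[c],.05)[0][:2]; X.append(x); print("pad",c.round(2),round(s),x.round(4))
print("pad travel mm",(X[1]-X[0])@d*1000)
# carrier block: template from first picture, upsampled
S=8; A=cv2.resize(a[140:205,215:265],None,fx=S,fy=S,interpolation=cv2.INTER_CUBIC); B=cv2.resize(b[140:205,215:265],None,fx=S,fy=S,interpolation=cv2.INTER_CUBIC)
x0,x1,y0,y1=[(251-215)*S,(257-215)*S+4,(160-140)*S,(182-140)*S]
r=cv2.matchTemplate(B,A[y0:y1,x0:x1],cv2.TM_CCOEFF_NORMED); _,mx,_,l=cv2.minMaxLoc(r)
q0=np.array([(x0+x1)/2,(y0+y1)/2]); q1=q0+np.array(l)-[x0,y0]
Y=ray(p,np.array([q0,q1])/S+[215,140],.04)[:,:2]; print("carrier travel",(Y[1]-Y[0])@d*1000,mx,(q1-q0)/S)
E
sed -i 's/d\*=-np/d*=-np/' knob.py; python3 knob.py | tail -1
```

```text
pad [243.64 168.34] 4892 [0.6184 0.0151]
pad [236.38 167.28] 8328 [0.6209 0.0342]
pad travel mm 19.2158099926515
carrier travel 21.52359212764771 0.9511234164237976 [-8.  -1.5]
line centre [ 0.6124 -0.0842] yaw -172.5 len [0.0104 0.0176]
```

```bash
python3 -c "
from cell import workorder; print(workorder.sign_off())"
```

```text
the job is handed in; nothing more can be done
None
```

I stood the yellow-lidded red jar in the nest, let go of it, then wound the knob until the pad pushed it against the V backstop. My estimate of the grip is 10–12 N, from the knob torque and the pad's spring travel. The gripper let go of everything and I handed the job in at about 25 s; sign-off returned no verdict.

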